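Complete the carving kit and scan its label

ROBOT

A 6-joint arm with a two-finger parallel gripper is mounted at the origin on a cart in front of the work surface, level with it; the furniture and walls round the work are solid. World frame = base frame: x ahead of the robot, y to its left, z up, the work surface at z = 0. Lengths are in mm, angles in rad, forces in N, time in s.
With the tool pointing down it reaches from about 325 to 775 mm from the base axis. Payload 5.5 kg.
Tool frame: the origin (TCP) lies between the finger pads; the fingertips stand 25 mm ahead of it and the grasp point (between the pads) lies 6 mm ahead of it; z points along the fingers, y is the line along which they close (so a half turn about z gives the same grasp; the last joint's range is limited). The gripper opens to 88 mm and grips with 3 to 60 N. Pads are 20 mm wide; open, the fingers measure 115 mm over their backs; the gripper's body (75 mm by 178 mm) begins 61 mm behind the grasp point.
Start: joints at [-1.402, 0.091, 1.231, -0, 1.82, -0.057], TCP at [134.33, -584.784, 247.631] pointing down, gripper open.
Joint ranges: [-2.87, 2.87], [-0.86, 2.18], [0.17, 2.46], [-1.51, 4.65], [0.06, 2.69], [-2.65, 2.65]. Speed limits (rad/s): [2.57, 2.57, 3.01, 3.14, 3.14, 3.14].

INTERFACE

Orientations are given as a unit quaternion [w, x, y, z].
In Python, from plant import env gives the robot as it stands.
- The arm moves only by the shell command python3 -m pendant 'ROWS'. ROWS is JSON, a list of rows, each an object of numbers: "dx", "dy", "dz": the shift along the tool's x, y, z in m; "yaw": the turn about the tool's z in rad; "claw": the opening, from 0 (shut) to 1 (fully open). A call has 1 to 12 rows; each row is the pose to reach, as a shift and turn from the pose commanded when the call began, along the tool's axes at that moment; what a row does not reach only later rows make up. A row lasts 1/8 s, in which the tool goes at most 62.5 mm and 10.7 degrees, less where a joint would pass 70% of its speed; a pose out of reach is approached as far as the arm can. A call with a gripper value outside its range is refused whole. The fingers move at their own pace and stop on an object; the grip force is fixed at half the most. Time passes only in rows, so rows that repeat a pose let the fingers close. It gives the time, the measured TCP pose, the force, the opening and the grip force at its end, in the units of the state.
- env.state(): the state, without advancing time (a new reading comes with each control period).
- env.snapshot(name): name is "side" or "top" or "wrist"; returns a dict with "image" (480x640x3 uint8, blue, green, red), "range_z" (480x640 float32, mm along the optical axis (not along the pixel's ray), 0 where there is no reading), "fx", "fy", "cx", "cy" (pixels), "k1" (the pictures are not rectified: a ray, as slopes to the right and down, at radius r is drawn at 1 + k1 r^2 times it, then the intrinsics apply), "eye" and "orientation" of the camera in the world; the wrist camera has in their place "tool_from_camera" (4x4, takes a point from camera to tool coordinates, whose origin is the TCP and whose axes are the flange's). Camera axes: x right, y down, z forward; pixel columns grow to the right and rows downward; lengths in mm; the calibration is good to about 2 mm. A picture is of the moment at which its call begins: read the wrist's pose just before it.
- env.sign_off(): hands the job in; it is judged then, once.
Trained networks look in the newest picture that a camera, given by its name, has taken for a name from the list of things; names that differ only in an ending like _2 or _b are one class to them, and where a whole thing is asked for, a point or a joint stands for the part that bears it (a point fixed in the world has none). Each returns a list of dicts, best first, with "p" (0 to 1); they miss things now and then, are a little off and sometimes report something else, mostly with a low value. They report only what shows in the picture. A call takes as long as a camera call. They do not tell look-alikes from the thing itself.
- env.find_in(camera, label): "location" ([column, row] in pixels, amid what is visible of it).
- env.trace(camera, label): "pixels" (480x640 bool, what is visible of it) and "location" ([column, row] in pixels, amid what is visible of it).
- env.mark_of(camera, label): "location" ([column, row] in pixels: a listed point, or the origin of a listed thing).
The state is a dict: "t": time; "joint_pos": joint angles; "joint_velocities": joint speeds; "effort": joint torques, N m; "ee_pos": TCP position; "eef_rot": TCP orientation; "force": force on the tool from outside, world axes, zero at the start; "ft_torque": the same for the moment, N m; "grip_width": opening from 0.0 (shut) to 1.0 (fully open); "finger_force": force on a finger pad.
Only numpy, scipy, OpenCV 4.12 (cv2) and the standard library are available. Lean on these libraries where they do the work, as an engineer would, in place of code of your own. Each camera call takes 0.05 s, during which the arm holds its last target. There are 200 camera calls.

TASK

Complete the tool kit: lay the sanding block flat in the empty bay of the plywood tray and let go of it. Then take the hand scanner from its grey rest, hold it level with its window square to the barcode label on the front of the tray, aimed at the label's centre from about 70 mm away, and keep it still there for two seconds. Put the scanner back in its rest, the way round it was, and let go; leave the other things where they are.

Things in the scene. Friction and masses are not known exactly. Their poses are not given: they have to be found in the camera images.
- block_center (a point): Centre of the sanding block, a loose pale wooden block 85 x 45 x 28 mm with sandpaper on it, about 70 g, lying flat on the bench (a paper edge stands up to 4 mm above its top). x runs along its 85 mm side, y across its 45 mm side, z up out of its top face. Its underside is 14 mm below this point. Grasp it across the 45 mm.
- bay (a point): Centre of the empty bay's floor, 4 mm above the bench. Bay: 99 mm (x) by 59 mm (y), open above; walls and divider 6 mm thick, tops 14 mm above the bench. The block goes in with its 85 mm side along x, its centre 14 mm above this point. On the +y side, past the divider, lie two chisels up to 24 mm above the bench. x runs from the tray's front to its back, z up. The tray (111 x 223 mm) is fixed.
- label (a point): Centre of the barcode label (66 wide x 42 mm high), 45 mm above the bench, on the upright blue metal plate (84 wide x 70 mm high, 5 mm thick) on the tray's front. x points into the label, at right angles to it: the scanner must look along this +x. y runs along the label, z up. Same axes as the bay.
- scanner_center (a point): Middle of the scanner, half-way up its black handle. A loose black wand with a yellow head, 152 mm long, about 180 g. x points forward, handle to window; z up out of its top. Handle 34 mm wide (y), 36 mm high, from x = -75 to +48 mm; head 46 mm wide, 42 mm high, from +48 to +77 mm. Its flat underside is 18 mm below this point. Grasp it here across the 34 mm.
- scanner_window (a point): Centre of the scanner's dark red window, on the front end of its head: 77 mm ahead (+x) of scanner_center and 2 mm higher. The scanner looks straight along +x. It reads by itself: there is no trigger to press.
- rest_seat (a point): Where scanner_center lies when the scanner sits in its rest: 32 mm above the bench, axes as the seated scanner's. The rest is fixed: a grey base 130 x 74 x 6 mm with two saddles 10 mm thick at x = -33 and +33 mm (56 mm between them for fingers), which carry the handle 14 mm above the bench between cheeks 46 mm apart (62 mm over all) and 28 mm high.
- tea_glass: Loose glass tumbler, 85 mm across and 90 mm high; its origin is the centre of its underside. To be left alone.
- loose_chisel: Loose small chisel with a brown handle on the bench behind the scanner's rest, 142 mm long; origin at the middle of its underside. To be left alone.
- loose_offcut: Loose pale wood offcut 58 x 50 x 12 mm left of the tray; origin at the middle of its underside. To be left alone.
- tray_chisel_a: Small chisel lying loose in the front half of the filled bay of the tray, about 140 mm long and 20 mm high; origin at the middle of its underside. To be left alone.
- tray_chisel_b: Small chisel lying loose in the back half of the filled bay of the tray, about 130 mm long and 20 mm high; origin at the middle of its underside. To be left alone.
There are look-alikes about, which are no part of the job. What is shaped like the part that bears block_center but orange or yellow is not meant.

How it is judged:
By the outcome, as a careful person would: the job done as asked, in the order asked, and still so for the second after the job is handed in, with the robot touching nothing.
It also fails if it takes over 61 s, if anything falls off the work surface, if the arm or the gripper's body presses on something with over 40 N, if the wrist force passes 120 N, or if a joint passes its speed limit or range.

## Working session

There is one attempt and no reset: what is moved stays moved. The work goes in short steps, Python scripts to look and compute and a shell command to move; the robot and the scene stay as the last step left them, time stands still between calls to the robot, and variables do not carry over. Pictures are saved under pics/ and viewed, at most 10 in all, crops included, and the job is handed in when it is done.

```bash
ls; mkdir -p pics; cat > h.py <<'E'
import numpy as np, cv2
from scipy.spatial.transform import Rotation as R
from plant import env
def rot(q): return R.from_quat([q[1],q[2],q[3],q[0]]).as_matrix()
def cam(name):
    st=env.state(); s=env.snapshot(name)
    if name=='wrist':
        T=np.eye(4); T[:3,:3]=rot(st['eef_rot']); T[:3,3]=st['ee_pos']
        s['M']=T@np.array(s['tool_from_camera'])
    else:
        T=np.eye(4); o=np.array(s['orientation']); T[:3,:3]=rot(o) if o.size==4 else o; T[:3,3]=s['eye']; s['M']=T
    return s
def rays(s,uv):
    uv=np.atleast_2d(uv).astype(float)
    d=np.stack([(uv[:,0]-s['cx'])/s['fx'],(uv[:,1]-s['cy'])/s['fy']],1); x=d.copy()
    for _ in range(20): x=d/(1+s['k1']*(x**2).sum(1,keepdims=True))
    return np.c_[x,np.ones(len(x))]
def at_depth(s,uv,z):
    p=rays(s,uv)*np.asarray(z).reshape(-1,1); return p@s['M'][:3,:3].T+s['M'][:3,3]
def at_z(s,uv,h):
    d=rays(s,uv)@s['M'][:3,:3].T; e=s['M'][:3,3]; return e+d*((h-e[2])/d[:,2])[:,None]
def cloud(s,mask):
    m=mask&(s['range_z']>0); v,u=np.nonzero(m); return at_depth(s,np.c_[u,v],s['range_z'][m])
E
cat > a.py <<'E'
from h import *
np.set_printoptions(precision=1,suppress=True)
for c in ['top','side']:
    s=cam(c); cv2.imwrite(f'pics/{c}0.png',s['image']); print(c,s['M'][:3,3],s['fx'],s['k1'])
    for n in ['block_center','bay','label','scanner_center','scanner_window','rest_seat']:
        for r in env.mark_of(c,n)[:3]:
            u=r['location']; z=s['range_z'][int(u[1]),int(u[0])]
            print(n,round(r['p'],2),np.array(u),at_depth(s,[u],[z])[0] if z>0 else None)
print(env.state())
E
python3 a.py
```

```text
pics
top [ 335.3   83.3 1144.6] 471.13823431984196 -0.05359430424860374
block_center 0.84 [356.3 256.4] [490.9 -18.4  24.5]
block_center 0.81 [416.1 245.5] [ 518.4 -162.7   28. ]
block_center 0.71 [391.7 183.7] [ 673.2 -107.    24.9]
bay 0.56 [342.2 190.8] [658.2  14.6   7.7]
label 0.96 [317.2 213. ] [588.6  76.8  58.5]
scanner_center 0.8 [476.  274.1] [ 448.1 -297.3   51.9]
scanner_center 0.7 [484.3 240.5] [ 528.  -320.5   54.2]
scanner_window 0.68 [482.1 240.2] [ 528.1 -314.1   57.4]
scanner_window 0.4 [476.6 272.6] [ 451.8 -299.5   50.3]
rest_seat 0.71 [476.1 272. ] [ 453.2 -298.3   50.5]
side [ 530.9 -920.1  653.5] 437.07291137317867 -0.0945387658537707
block_center 0.85 [373.7 311.9] [ 671.  -139.7   25. ]
block_center 0.78 [304.9 319.8] [ 515.5 -174.8   25.3]
block_center 0.69 [244.  294.4] [368.6 -93.7  28.2]
bay 0.58 [362.9 277.5] [662.4  35.8  -1.3]
label 0.66 [337.1 254.7] [591.7  58.2  53.2]
label 0.26 [318.6 213.8] [542.4 416.8  -5.9]
scanner_window 0.9 [315.1 363.8] [ 540.3 -278.3   -3.3]
scanner_window 0.4 [365.  279.9] [667.   24.   -0.7]
rest_seat 0.65 [275.6 362.4] [ 464.7 -324.3   44. ]
{'t': 0.7, 'joint_pos': array([-1.4,  0.1,  1.2,  0. ,  1.8, -0.1]), 'joint_velocities': array([-0.,  0., -0., -0.,  0., -0.]), 'effort': array([ -0. , -44.6, -40.6,   0.1,   0. ,  -0. ]), 'ee_pos': array([ 134.3, -584.8,  247.7]), 'eef_rot': array([0. , 1. , 0.1, 0. ]), 'force': array([ 0.4, -0.5, -0.1]), 'ft_torque': array([ 0.1, -0. , -0. ]), 'finger_force': 0.0, 'grip_width': 0.997982155099595}
```

View pics/top0.png

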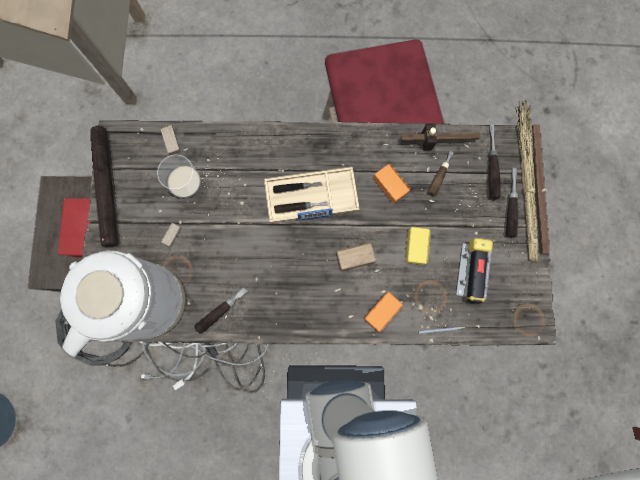

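View pics/side0.png

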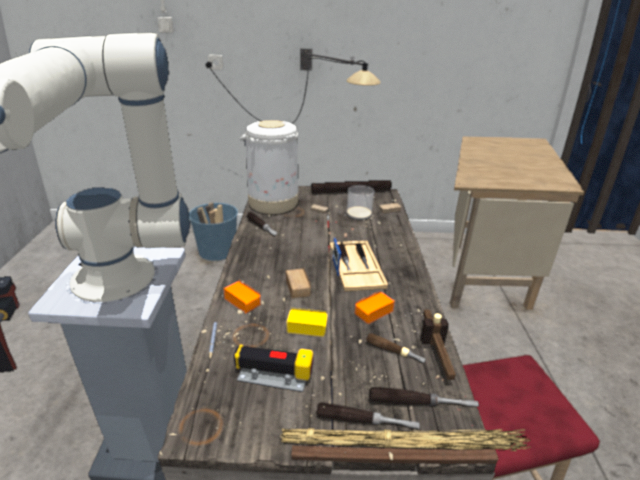

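The top view shows the pale block at (356,256), the tray with its empty bay at (341,188), the label plate at (315,214), and the scanner in its rest at (477,270) with its yellow head away from the robot. The side view agrees with this.

```bash
cat >> h.py <<'E'
def shift(p,psi=None):
    "rows needed to bring TCP to p (mm), tool-x heading psi (deg, world) tool down"
    st=env.state(); Rm=rot(st['eef_rot']); d=Rm.T@(np.array(p)-st['ee_pos'])/1000
    h=np.degrees(np.arctan2(Rm[1,0],Rm[0,0])); 
    y=None if psi is None else -np.radians((psi-h+180)%360-180)  # tool z is down
    print('d',np.round(d,4),'yaw',None if y is None else round(y,4),'head',round(h,2),'j',np.round(st['joint_pos'],2),'ee',np.round(st['ee_pos'],1))
E
python3 - <<'E'
from h import *
print(rot(env.state()['eef_rot']).round(3)); s=cam('wrist'); print(np.array(s['tool_from_camera']).round(2),s['fx'])
shift([520,20,330],None)
E
```

```text
[[ 0.975  0.224  0.   ]
 [ 0.224 -0.975 -0.   ]
 [ 0.     0.    -1.   ]]
[[ 0.0000e+00 -9.7000e-01 -2.5000e-01  7.0230e+01]
 [ 1.0000e+00  0.0000e+00 -0.0000e+00 -1.0000e-01]
 [ 0.0000e+00 -2.5000e-01  9.7000e-01 -1.3725e+02]
 [ 0.0000e+00  0.0000e+00  0.0000e+00  1.0000e+00]] 384.9490540927592
d [ 0.5113 -0.5031 -0.0824] yaw None head 12.94 j [-1.4   0.09  1.23  0.    1.82 -0.06] ee [ 134.3 -584.8  247.7]
```

```bash
python3 -m pendant '[{"dx":0.516,"dy":-0.523,"dz":-0.052,"yaw":-1.6,"claw":1},{"dx":0.516,"dy":-0.523,"dz":-0.052,"yaw":-1.6,"claw":1},{"dx":0.516,"dy":-0.523,"dz":-0.052,"yaw":-1.6,"claw":1},{"dx":0.516,"dy":-0.523,"dz":-0.052,"yaw":-1.6,"claw":1},{"dx":0.516,"dy":-0.523,"dz":-0.052,"yaw":-1.6,"claw":1},{"dx":0.516,"dy":-0.523,"dz":-0.052,"yaw":-1.6,"claw":1},{"dx":0.516,"dy":-0.523,"dz":-0.052,"yaw":-1.6,"claw":1},{"dx":0.516,"dy":-0.523,"dz":-0.052,"yaw":-1.6,"claw":1},{"dx":0.516,"dy":-0.523,"dz":-0.052,"yaw":-1.6,"claw":1},{"dx":0.516,"dy":-0.523,"dz":-0.052,"yaw":-1.6,"claw":1},{"dx":0.516,"dy":-0.523,"dz":-0.052,"yaw":-1.6,"claw":1},{"dx":0.516,"dy":-0.523,"dz":-0.052,"yaw":-1.6,"claw":1}]'
cat > b.py <<'E'
from h import *
import sys
np.set_printoptions(precision=1,suppress=True)
s=cam('wrist'); cv2.imwrite('pics/w1.png',s['image']); np.save('w1r.npy',s['range_z'])
for n in ['block_center','bay','label','scanner_center']:
    for r in env.mark_of('wrist',n)[:3]:
        u=r['location']; z=s['range_z'][int(u[1]),int(u[0])]
        print(n,round(r['p'],2),np.array(u),at_depth(s,[u],[z])[0])
for r in env.trace('wrist','block_center')[:3]:
    P=cloud(s,cv2.erode(r['pixels'].astype(np.uint8),np.ones((3,3)))>0); P=P[(P[:,2]>20)]
    (c,wh,a)=cv2.minAreaRect(P[:,:2].astype(np.float32)); print('blk',r['location'],c,wh,a,np.median(P[:,2]))
shift([500,0,100],105)
import pickle; pickle.dump(s,open('w1.pkl','wb'))
E
python3 b.py
```

```text
t: 2.25
ee_pos: [520.9, 42.8, 299.9]
eef_rot: [0.0, 0.611, 0.792, 0.0]
force: [1.0, -1.1, -0.3]
grip_width: 1.0
finger_force: 0.0
block_center 0.8 [411.6 353. ] [532.3  75.2 368.5]
block_center 0.78 [157.7 270.9] [363.8 -73.   27.1]
block_center 0.67 [277.2 247.5] [487.4 -11.9  28.5]
bay 0.57 [426.8 253.4] [657.6  18.4   4.2]
label 0.97 [392.5 188.8] [586.3  83.5  50.1]
scanner_center 0.61 [197.  458.1] [498.1  60.6 389.2]
blk [156.2, 270.5] (358.4819641113281, -80.02508544921875) (49.1182861328125, 81.85745239257812) 48.12325668334961 27.869572911579837
blk [276.9, 247.5] (489.94354248046875, -15.345699310302734) (46.97532653808594, 84.24911499023438) 14.55484390258789 27.98971473512404
blk [268.4, 346.8] (516.6658325195312, -167.23977661132812) (20.022686004638672, 90.35894775390625) 48.59877395629883 27.595090708713087
d [-0.  -0.   0.2] yaw -0.0076 head 104.56 j [ 0.  -0.1  1.3 -0.   1.9 -0.2] ee [519.8  39.7 299.8]
```

View pics/w1.png

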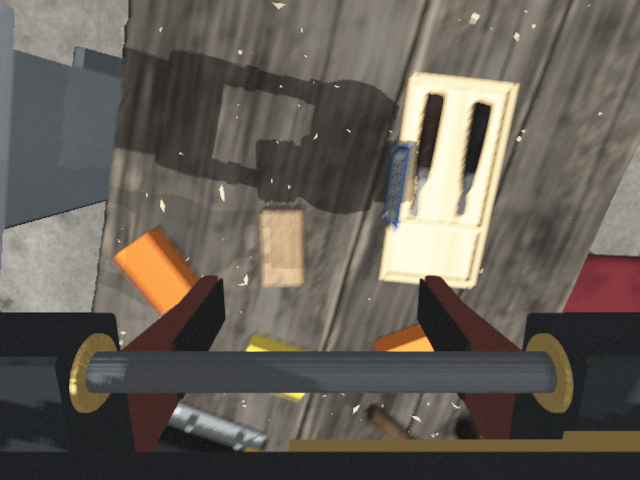

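The wrist view shows the pale block at (281,247), the tray with corners (413,72), (518,83), (473,288) and (380,281), the empty bay at about (432,252), and the blue label plate at (398,186). Next I'll measure the tray from a still picture.

```bash
cat > c.py <<'E'
from h import *
np.set_printoptions(precision=1,suppress=True)
s=cam('wrist'); P=at_depth(s,np.stack(np.meshgrid(np.arange(640),np.arange(480)),-1).reshape(-1,2),s['range_z'].ravel()).reshape(480,640,3)
roi=np.zeros((480,640),bool); roi[50:300,360:540]=True
hsv=cv2.cvtColor(s['image'],cv2.COLOR_BGR2HSV); ok=s['range_z']>0
# tray: pale + rim height
m=roi&ok&(hsv[...,2]>150)&(P[...,2]>9)&(P[...,2]<19)&(hsv[...,0]<35)
n,l,st,_=cv2.connectedComponentsWithStats(m.astype(np.uint8)); print(st[1:][st[1:,4]>30])
Q=P[m][:,:2].astype(np.float32); c,wh,a=cv2.minAreaRect(Q); print('tray rim',c,wh,a,len(Q)); print(cv2.boxPoints((c,wh,a)))
# plate via depth: points z 30..75
m=roi&ok&(P[...,2]>35)&(P[...,2]<76); m=cv2.morphologyEx(m.astype(np.uint8),cv2.MORPH_OPEN,np.ones((2,2)))>0
Q=P[m]; v=np.linalg.svd(Q[:,:2]-np.median(Q[:,:2],0),full_matrices=False)[2]; print('plate',np.median(Q,0),Q.min(0),Q.max(0),'dir',np.degrees(np.arctan2(*v[0][::-1])),len(Q))
for r in env.mark_of('wrist','bay')[:1]+env.mark_of('wrist','label')[:1]:
    print(r['p'],r['location'],at_z(s,[r['location']],4),at_z(s,[r['location']],45))
top=cam('top')
for n,h in [('bay',4),('label',45)]:
    for r in env.mark_of('top',n)[:1]: print('top',n,r['location'],at_z(top,[r['location']],h))
for r in env.trace('wrist','block_center')[:3]:
    B=cloud(s,cv2.erode(r['pixels'].astype(np.uint8),np.ones((3,3)))>0); B=B[(B[:,2]>20)]
    print('blk',r['location'],cv2.minAreaRect(B[:,:2].astype(np.float32)))
    B0=B[:,:2].mean(0)
vis=s['image'][50:300,360:540]; cv2.imwrite('pics/tray.png',cv2.resize(vis,None,fx=2.4,fy=2.4,interpolation=cv2.INTER_CUBIC))
shift([490,-15.3,100],104.55)
E
python3 c.py
```

```text
[[ 399   73  117  214 2634]
 [ 411  192   10   26  101]
 [ 380  225   44   57  432]]
tray rim (646.3283081054688, 93.51124572753906) (111.23904418945312, 223.36245727539062) 8.810647964477539 3217
[[574.3 195.4]
 [608.5 -25.4]
 [718.4  -8.3]
 [684.2 212.4]]
plate [587.5  85.4  65.8] [503.4  31.    2.2] [614.9 128.6 437. ] dir -78.99227311060125 1074
0.69 [430.0, 250.6] [[658.8  19.    4. ]] [[644.1  27.4  45. ]]
0.58 [392.2, 186.0] [[593.6  79.8   4. ]] [[585.   82.4  45. ]]
top bay [297.9, 188.3] [[664.3 125.5   4. ]]
top label [315.7, 212.4] [[593.2  80.3  45. ]]
blk [266.8, 344.7] ((520.8643798828125, -162.6273193359375), (18.583850860595703, 90.92491912841797), 51.34214782714844)
blk [277.4, 246.0] ((489.89422607421875, -15.368907928466797), (47.122230529785156, 84.13231658935547), 14.520928382873535)
blk [156.6, 268.7] ((359.16693115234375, -80.162109375), (48.8673210144043, 82.04985809326172), 48.235069274902344)
d [-0.  -0.   0.2] yaw -0.0 head 104.55 j [ 0.  -0.1  1.3 -0.   1.9 -0.2] ee [520.   39.9 299.8]
```

View pics/tray.png

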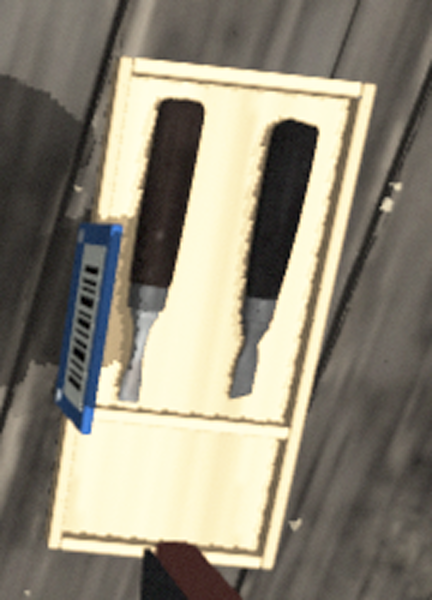

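```bash
python3 -m pendant '[{"dx":-0.046,"dy":-0.043,"dz":0.05,"claw":1},{"dx":-0.046,"dy":-0.043,"dz":0.1,"claw":1},{"dx":-0.046,"dy":-0.043,"dz":0.16,"claw":1},{"dx":-0.046,"dy":-0.043,"dz":0.21,"claw":1},{"dx":-0.046,"dy":-0.043,"dz":0.24,"claw":1},{"dx":-0.046,"dy":-0.043,"dz":0.26,"claw":1},{"dx":-0.046,"dy":-0.043,"dz":0.26,"claw":1},{"dx":-0.046,"dy":-0.043,"dz":0.26,"claw":0.3},{"dx":-0.046,"dy":-0.043,"dz":0.26,"claw":0.3},{"dx":-0.046,"dy":-0.043,"dz":0.26,"claw":0.3},{"dx":-0.046,"dy":-0.043,"dz":0.26,"claw":0.3},{"dx":-0.046,"dy":-0.043,"dz":0.26,"claw":0.3}]'
python3 -c "
from h import *
shift([658,18.4,150],8.81)"
```

```text
d [-0.0554  0.1282  0.1499] yaw 1.671 head 104.55 j [ 0.01 -0.1   1.33 -0.    1.91 -0.24] ee [520.   39.9 299.8]validation failed for argument at $[0]...
```

```bash
python3 -m pendant '[{"dx":-0.046,"dy":-0.043,"dz":0.05,"yaw":0,"claw":1},{"dx":-0.046,"dy":-0.043,"dz":0.1,"yaw":0,"claw":1},{"dx":-0.046,"dy":-0.043,"dz":0.16,"yaw":0,"claw":1},{"dx":-0.046,"dy":-0.043,"dz":0.21,"yaw":0,"claw":1},{"dx":-0.046,"dy":-0.043,"dz":0.24,"yaw":0,"claw":1},{"dx":-0.046,"dy":-0.043,"dz":0.26,"yaw":0,"claw":1},{"dx":-0.046,"dy":-0.043,"dz":0.26,"yaw":0,"claw":1},{"dx":-0.046,"dy":-0.043,"dz":0.26,"yaw":0,"claw":0.3},{"dx":-0.046,"dy":-0.043,"dz":0.26,"yaw":0,"claw":0.3},{"dx":-0.046,"dy":-0.043,"dz":0.26,"yaw":0,"claw":0.3},{"dx":-0.046,"dy":-0.043,"dz":0.26,"yaw":0,"claw":0.3},{"dx":-0.046,"dy":-0.043,"dz":0.26,"yaw":0,"claw":0.3}]'
python3 -c "
from h import *
shift([658,18.4,150],8.81)"
```

```text
t: 4.4
ee_pos: [490.2, -14.9, 39.9]
eef_rot: [0.0, 0.611, 0.791, 0.0]
force: [-0.8, 0.2, 1.0]
grip_width: 0.508
finger_force: 30.0
d [-0.0101  0.1708 -0.1101] yaw 1.6721 head 104.61 j [-0.1  -0.15  1.83 -0.    1.45 -0.35] ee [490.2 -14.9  39.9]
```

```bash
python3 -m pendant '[{"dx":0,"dy":0,"dz":-0.05,"yaw":0,"claw":0.3},{"dx":0,"dy":0,"dz":-0.1,"yaw":0.15,"claw":0.3},{"dx":-0.01,"dy":0.05,"dz":-0.11,"yaw":0.3,"claw":0.3},{"dx":-0.01,"dy":0.1,"dz":-0.11,"yaw":0.5,"claw":0.3},{"dx":-0.01,"dy":0.14,"dz":-0.11,"yaw":0.7,"claw":0.3},{"dx":-0.01,"dy":0.171,"dz":-0.11,"yaw":1.672,"claw":0.3},{"dx":-0.01,"dy":0.171,"dz":-0.11,"yaw":1.672,"claw":0.3},{"dx":-0.01,"dy":0.171,"dz":-0.11,"yaw":1.672,"claw":0.3},{"dx":-0.01,"dy":0.171,"dz":-0.11,"yaw":1.672,"claw":0.3},{"dx":-0.01,"dy":0.171,"dz":-0.11,"yaw":1.672,"claw":0.3},{"dx":-0.01,"dy":0.171,"dz":-0.11,"yaw":1.672,"claw":0.3},{"dx":-0.01,"dy":0.171,"dz":-0.11,"yaw":1.672,"claw":0.3}]'
python3 - <<'E'
from h import *
shift([658,18.4,46],8.81)
s=cam('wrist'); cv2.imwrite('pics/w2.png',s['image'])
for r in env.trace('wrist','block_center')[:2]:
    B=cloud(s,cv2.erode(r['pixels'].astype(np.uint8),np.ones((3,3)))>0)
    print(r['p'],r['location'],np.median(B,0),B.min(0),B.max(0))
for r in env.mark_of('wrist','bay')[:2]: print(r['p'],r['location'],at_z(s,[r['location']],4))
E
```

```text
t: 5.9
ee_pos: [658.0, 18.6, 149.2]
eef_rot: [-0.0, 0.997, 0.077, -0.0]
force: [0.4, 0.1, -0.2]
grip_width: 0.51
finger_force: 30.0
d [0.     0.0002 0.1032] yaw 0.0007 head 8.85 j [-0.02  0.25  1.23 -0.    1.66  1.39] ee [658.   18.6 149.2]
0.89 [496.6, 239.3] [ 679.79399989 -100.96343785   27.75016978] [ 630.50949065 -148.35689872    2.52155997] [721.78649108 -62.15385841  33.38058453]
0.58 [317.8, 276.1] [674.28839406  21.04740053 137.31869196] [613.78029895  -7.9324651  114.67987279] [702.98981633  47.86130786 142.98859463]
```

View pics/w2.png

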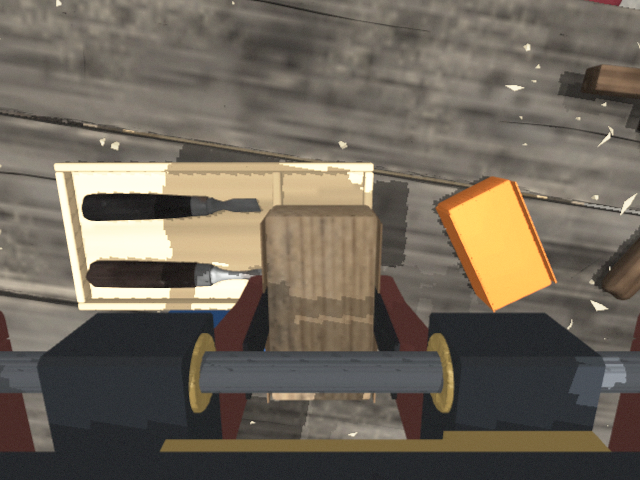

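The block is held straight, about centred over the bay; the bay's right part shows at (325,190), and the orange look-alike at (495,245) is clear of the fingers. I'll lower it.

```bash
python3 -m pendant '[{"dx":0,"dy":0,"dz":0.04,"yaw":0,"claw":0.3},{"dx":0,"dy":0,"dz":0.075,"yaw":0,"claw":0.3},{"dx":0,"dy":0,"dz":0.095,"yaw":0,"claw":0.3},{"dx":0,"dy":0,"dz":0.105,"yaw":0,"claw":0.3},{"dx":0,"dy":0,"dz":0.105,"yaw":0,"claw":0.3},{"dx":0,"dy":0,"dz":0.105,"yaw":0,"claw":0.3}]'
```

```text
t: 6.8
ee_pos: [658.9, 18.6, 46.1]
eef_rot: [0.0, 0.997, 0.077, 0.001]
force: [0.0, -0.2, -0.7]
grip_width: 0.507
finger_force: 30.0
```

```bash
python3 -m pendant '[{"dx":0,"dy":0,"dz":0.0015,"yaw":0,"claw":0.3},{"dx":0,"dy":0,"dz":0.0015,"yaw":0,"claw":0.3},{"dx":0,"dy":0,"dz":0.0015,"yaw":0,"claw":0.3},{"dx":0,"dy":0,"dz":0.0015,"yaw":0,"claw":0.65},{"dx":0,"dy":0,"dz":0.0015,"yaw":0,"claw":0.65},{"dx":0,"dy":0,"dz":0.0015,"yaw":0,"claw":0.65},{"dx":0,"dy":0,"dz":-0.02,"yaw":0,"claw":0.65},{"dx":0,"dy":0,"dz":-0.06,"yaw":0,"claw":0.65},{"dx":0,"dy":0,"dz":-0.12,"yaw":0,"claw":0.8},{"dx":0,"dy":0,"dz":-0.18,"yaw":0,"claw":1},{"dx":0,"dy":0,"dz":-0.18,"yaw":0,"claw":1},{"dx":0,"dy":0,"dz":-0.18,"yaw":0,"claw":1}]'
python3 - <<'E'
from h import *
np.set_printoptions(precision=1,suppress=True)
s=cam('wrist'); cv2.imwrite('pics/w3.png',s['image'])
for r in env.trace('wrist','block_center')[:3]:
    B=cloud(s,cv2.erode(r['pixels'].astype(np.uint8),np.ones((3,3)))>0);B=B[B[:,2]>20]
    print(r['p'],r['location'],cv2.minAreaRect(B[:,:2].astype(np.float32)),np.percentile(B[:,2],[5,50,95]))
t=cam('top')
for r in env.trace('top','scanner_center')[:3]:
    B=cloud(t,r['pixels']); print('scn',r['p'],r['location'],cv2.minAreaRect(B[:,:2].astype(np.float32)),np.median(B,0))
shift([460,-300,250],-8)
E
```

```text
t: 8.3
ee_pos: [658.2, 18.6, 225.7]
eef_rot: [0.0, 0.997, 0.077, 0.001]
force: [1.0, 0.2, -0.2]
grip_width: 0.995
finger_force: 0.0
0.92 [454.5, 403.1] ((488.24658203125, -146.9539031982422), (33.95500183105469, 17.266937255859375), 36.6021842956543) [21.9 27.7 30.9]
0.72 [456.6, 223.1] ((676.3322143554688, -104.80357360839844), (84.1312255859375, 47.563941955566406), 36.9849853515625) [25.9 27.8 29.3]
0.69 [320.8, 219.6] ((658.4849853515625, 18.96405029296875), (84.96077728271484, 46.551815032958984), 8.969721794128418) [30.4 32.  33.2]
d [-0.2  0.3 -0. ] yaw 0.2934 head 8.81 j [-0.   0.2  1.1  0.   1.8  1.4] ee [657.5  18.6 222.5]
```

View pics/w3.png

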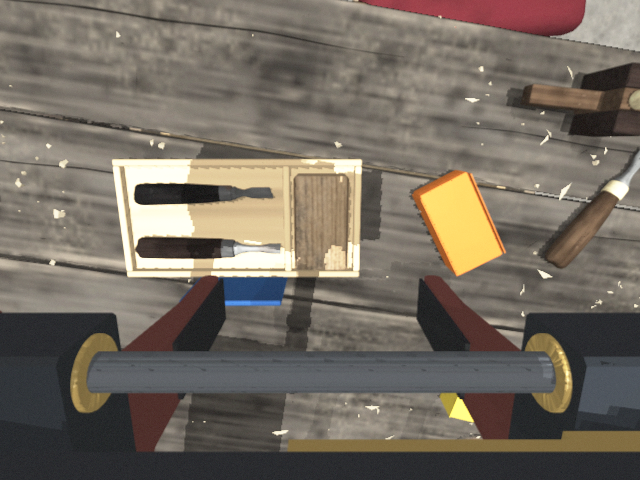

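The block lies flat in the bay (top at z = 32, at pixel (322,220)), and the chisels are undisturbed. Next is the scanner.

```bash
python3 -m pendant '[{"dx":-0.244,"dy":0.285,"dz":-0.077,"yaw":0.293,"claw":1},{"dx":-0.244,"dy":0.285,"dz":-0.077,"yaw":0.293,"claw":1},{"dx":-0.244,"dy":0.285,"dz":-0.077,"yaw":0.293,"claw":1},{"dx":-0.244,"dy":0.285,"dz":-0.077,"yaw":0.293,"claw":1},{"dx":-0.244,"dy":0.285,"dz":-0.077,"yaw":0.293,"claw":1},{"dx":-0.244,"dy":0.285,"dz":-0.077,"yaw":0.293,"claw":1},{"dx":-0.244,"dy":0.285,"dz":-0.077,"yaw":0.293,"claw":1},{"dx":-0.244,"dy":0.285,"dz":-0.077,"yaw":0.293,"claw":1},{"dx":-0.244,"dy":0.285,"dz":-0.077,"yaw":0.293,"claw":1}]'
cat > d.py <<'E'
from h import *
np.set_printoptions(precision=1,suppress=True)
s=cam('wrist'); cv2.imwrite('pics/w4.png',s['image'])
for n in ['scanner_center','scanner_window','rest_seat']:
    for r in env.mark_of('wrist',n)[:2]: print(n,r['p'],r['location'],at_z(s,[r['location']],32))
for r in env.trace('wrist','scanner_center')[:2]:
    B=cloud(s,r['pixels']); print('scn',r['p'],r['location'],len(B),np.percentile(B[:,2],[5,50,95]))
    T=B[(B[:,2]>42)&(B[:,2]<60)]; c,wh,a=cv2.minAreaRect(T[:,:2].astype(np.float32)); print(c,wh,a); print(cv2.boxPoints((c,wh,a)))
    # handle only: red patch / black
    v=np.linalg.svd(T[:,:2]-T[:,:2].mean(0),full_matrices=False)[2][0]; print('pca',np.degrees(np.arctan2(v[1],v[0])))
import pickle; pickle.dump(s,open('w4.pkl','wb'))
shift([460,-300,38],-8)
E
python3 d.py
```

```text
t: 9.62
ee_pos: [461.4, -299.1, 300.6]
eef_rot: [-0.001, 0.998, -0.069, -0.001]
force: [0.5, -0.5, 0.4]
grip_width: 0.999
finger_force: 0.0
scanner_center 0.71 [330.0, 215.0] [[ 453.3 -306.9   32. ]]
scanner_window 0.95 [332.2, 138.0] [[ 531.9 -319.4   32. ]]
scn 0.85 [326.3, 205.5] 4881 [46.8 50.3 56.5]
(458.46551513671875, -303.5830993652344) (45.09186553955078, 148.8303985595703) 79.38307189941406
[[ 381.2 -312. ]
 [ 527.5 -339.5]
 [ 535.8 -295.1]
 [ 389.5 -267.7]]
pca 172.15576726753616
d [-0.   0.   0.3] yaw 0.0021 head -7.88 j [-0.6 -0.   1.2  0.   1.9  1.1] ee [ 461.2 -299.6  301.4]
```

View pics/w4.png

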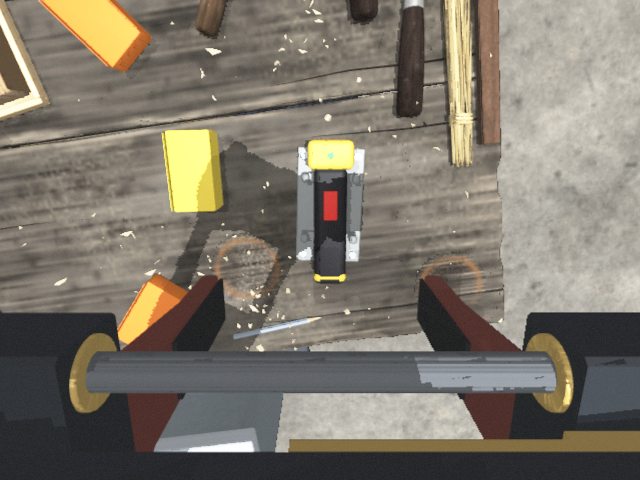

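The scanner in its rest is at (330,213), with the yellow head at (330,155) and the tail end at (330,278), almost in line with the tool. I'll refine its axis.

```bash
cat > e.py <<'E'
from h import *
np.set_printoptions(precision=1,suppress=True)
s=cam('wrist'); P=at_depth(s,np.stack(np.meshgrid(np.arange(640),np.arange(480)),-1).reshape(-1,2),s['range_z'].ravel())
P=P[(s['range_z'].ravel()>0)&(np.hypot(P[:,0]-457,P[:,1]+305)<110)]
def fit(Q,tag,nb=5):
    a=np.radians(-8.)
    for _ in range(4):
        e=np.array([np.cos(a),np.sin(a)]); n=np.array([-e[1],e[0]]); t=(Q[:,:2]-[457,-305])@e; w=(Q[:,:2]-[457,-305])@n
        lo,hi=np.percentile(t,[.5,99.5]); X=[];W=[];Wd=[]
        for k in np.arange(lo+5,hi-5,nb):
            m=(t>=k)&(t<k+nb)
            if m.sum()>10: q=np.percentile(w[m],[2,98]); X.append(k+nb/2);W.append(q.mean());Wd.append(q[1]-q[0])
        p=np.polyfit(X,W,1); a+=np.arctan(p[0])
    c=np.array([457,-305])+e*(lo+hi)/2+n*np.polyval(p,(lo+hi)/2)
    print(tag,'head',np.degrees(a),'len',hi-lo,'mid',c,'widths',np.array(Wd)); return c,e
top=P[(P[:,2]>43)&(P[:,2]<62)]
c,e=fit(top,'scanner')
t=(top[:,:2]-c)@e
print('center by length', c-e*1.0)
h=top[(t<40)]; fit(h,'handle')
base=P[(P[:,2]>3)&(P[:,2]<9)]; r=cv2.minAreaRect(base[:,:2].astype(np.float32)); print('base',r,len(base))
sad=P[(P[:,2]>3)&(P[:,2]<32)]; print('rest',cv2.minAreaRect(sad[:,:2].astype(np.float32)))
for r in env.mark_of('wrist','scanner_window')[:1]: print(at_z(s,[r['location']],34))
E
python3 e.py
```

```text
scanner head -7.977222171666235 len 148.41183030253478 mid [ 457.9 -306.5] widths [32.5 32.3 32.2 32.1 33.1 32.9 32.9 32.8 32.7 32.5 32.4 32.2 32.3 32.1
 33.1 33.  32.8 32.5 32.4 32.5 32.5 32.3 32.2 41.3 43.1 43.5 43.9 43.5]
center by length [ 456.9 -306.4]
handle head -8.077126336661777 len 114.00067775918843 mid [ 440.5 -304.1] widths [32.4 31.5 32.2 32.2 33.1 33.  32.9 32.8 32.7 32.6 32.4 32.3 32.2 32.2
 33.2 33.  31.7 32.8 32.8 32.5 32.4]
base ((457.7434387207031, -293.12408447265625), (123.87310791015625, 204.52365112304688), 67.6875228881836) 2915
rest ((456.67138671875, -293.0535583496094), (125.13871002197266, 205.94529724121094), 66.48399353027344)
[[ 534.3 -319.6   34. ]]
```

```bash
python3 -c "
from h import *
shift([457,-306.4,38],-8.0)"
```

```text
d [-0.0031  0.007   0.2635] yaw 0.0015 head -7.92 j [-0.64 -0.03  1.25  0.    1.91  1.07] ee [ 461.  -299.9  301.5]
```

```bash
python3 -m pendant '[{"dx":-0.003,"dy":0.007,"dz":0.05,"yaw":0.001,"claw":1},{"dx":-0.003,"dy":0.007,"dz":0.11,"yaw":0.001,"claw":1},{"dx":-0.003,"dy":0.007,"dz":0.17,"yaw":0.001,"claw":1},{"dx":-0.003,"dy":0.007,"dz":0.22,"yaw":0.001,"claw":1},{"dx":-0.003,"dy":0.007,"dz":0.25,"yaw":0.001,"claw":1},{"dx":-0.003,"dy":0.007,"dz":0.2635,"yaw":0.001,"claw":1},{"dx":-0.003,"dy":0.007,"dz":0.2635,"yaw":0.001,"claw":1},{"dx":-0.003,"dy":0.007,"dz":0.2635,"yaw":0.001,"claw":1}]' && python3 -c "
from h import *
shift([457,-306.4,38],-8.0)"
```

```text
t: 10.98
ee_pos: [457.7, -307.6, 40.1]
eef_rot: [0.001, 0.998, -0.07, 0.001]
force: [0.1, -0.2, 0.1]
grip_width: 1.003
finger_force: 0.0
d [-0.0008 -0.0011  0.0021] yaw -0.0005 head -8.03 j [-0.65  0.02  1.68  0.    1.44  1.06] ee [ 457.7 -307.6   40.1]
```

```bash
python3 -m pendant '[{"dx":-0.001,"dy":-0.001,"dz":0.001,"yaw":0,"claw":1},{"dx":-0.001,"dy":-0.001,"dz":0.001,"yaw":0,"claw":0.2},{"dx":-0.001,"dy":-0.001,"dz":0.001,"yaw":0,"claw":0.2},{"dx":-0.001,"dy":-0.001,"dz":0.001,"yaw":0,"claw":0.2},{"dx":-0.001,"dy":-0.001,"dz":0.001,"yaw":0,"claw":0.2},{"dx":-0.001,"dy":-0.001,"dz":0.001,"yaw":0,"claw":0.2},{"dx":-0.001,"dy":-0.001,"dz":0.001,"yaw":0,"claw":0.2},{"dx":-0.001,"dy":-0.001,"dz":0.001,"yaw":0,"claw":0.2}]' && python3 -c "
from h import *
shift([457,-306.4,38],-8.0)"
```

```text
t: 11.98
ee_pos: [455.8, -305.9, 37.1]
eef_rot: [0.0, 0.998, -0.07, -0.0]
force: [-0.1, -0.5, -0.8]
grip_width: 0.386
finger_force: 30.0
d [ 0.0012  0.0003 -0.0009] yaw -0.0007 head -8.04 j [-0.65  0.02  1.68 -0.    1.44  1.06] ee [ 455.8 -305.9   37.1]
```

```bash
cat > f.py <<'E'
from h import *
import pickle
np.set_printoptions(precision=1,suppress=True)
def tray(p):
    d=np.atleast_2d(p)-[646.3,93.5,0]; a=np.radians(8.81); return np.c_[d[:,0]*np.cos(a)+d[:,1]*np.sin(a),-d[:,0]*np.sin(a)+d[:,1]*np.cos(a),d[:,2]]
def rep(tag,s):
    hsv=cv2.cvtColor(s['image'],cv2.COLOR_BGR2HSV); b=(hsv[...,0]>95)&(hsv[...,0]<125)&(hsv[...,1]>120)
    T=tray(cloud(s,b)); T=T[(abs(T[:,0]+58)<20)&(abs(T[:,1])<70)&(T[:,2]>5)]
    print(tag,len(T),'z',np.percentile(T[:,2],[2,98]),'y',np.percentile(T[:,1],[1,99]),'x',np.percentile(T[:,0],[5,50,95]))
    v,u=np.nonzero(b); E=tray(at_z(s,np.c_[u,v],79)); k=(abs(E[:,0]+58)<6)&(abs(E[:,1])<70); print('  top edge y',np.percentile(E[k][:,1],[.5,99.5]), 'x',E[k][:,0].min())
rep('w1',pickle.load(open('w1.pkl','rb')))
for c in ['top','side']:
    s=cam(c); rep(c,s)
    for r in env.mark_of(c,'label')[:1]:
        print('  mark',r['p'],tray(at_z(s,[r['location']],45)))
    for r in env.trace(c,'label')[:1]:
        L=tray(cloud(s,r['pixels'])); print('  trace',np.median(L,0),np.percentile(L[:,1],[2,98]))
E
python3 f.py
```

```text
w1 79 z [21.9 71.7] y [-40.5  40.9] x [-60.8 -58.  -55.8]
  top edge y [-32.1  40.9] x -63.72985571094922
top 84 z [10.5 74.3] y [-40.4  38.3] x [-60.  -58.7 -55.7]
  top edge y [-39.9  37.8] x -63.75129502127266
  mark 0.64 [[-53.   -6.6  45. ]]
  trace [-1.5  4.8  5.8] [-111.2  105.8]
side 36 z [ 7.  69.1] y [-46.6  31.9] x [-58.5 -57.5 -54.6]
  top edge y [-68.9  11.9] x -63.350831096481656
  mark 0.93 [[-60.2  -2.8  45. ]]
  trace [-3.9  0.3  6.2] [-114.4  105.3]
```

```bash
python3 -m pendant '[{"dx":0,"dy":0,"dz":-0.02,"yaw":0,"claw":0.2},{"dx":0,"dy":0,"dz":-0.05,"yaw":0,"claw":0.2},{"dx":0,"dy":0,"dz":-0.09,"yaw":0,"claw":0.2},{"dx":0,"dy":-0.03,"dz":-0.113,"yaw":0,"claw":0.2},{"dx":-0.016,"dy":-0.08,"dz":-0.113,"yaw":-0.05,"claw":0.2},{"dx":-0.026,"dy":-0.13,"dz":-0.113,"yaw":-0.1,"claw":0.2},{"dx":-0.036,"dy":-0.185,"dz":-0.113,"yaw":-0.15,"claw":0.2},{"dx":-0.046,"dy":-0.24,"dz":-0.113,"yaw":-0.2,"claw":0.2},{"dx":-0.056,"dy":-0.29,"dz":-0.113,"yaw":-0.25,"claw":0.2},{"dx":-0.066,"dy":-0.33,"dz":-0.113,"yaw":-0.294,"claw":0.2},{"dx":-0.066,"dy":-0.361,"dz":-0.113,"yaw":-0.294,"claw":0.2},{"dx":-0.066,"dy":-0.361,"dz":-0.113,"yaw":-0.294,"claw":0.2}]' && python3 -m pendant '[{"dx":0,"dy":0,"dz":0.03,"yaw":0,"claw":0.2},{"dx":0,"dy":0,"dz":0.06,"yaw":0,"claw":0.2},{"dx":0,"dy":0,"dz":0.085,"yaw":0,"claw":0.2},{"dx":0,"dy":0,"dz":0.101,"yaw":0,"claw":0.2},{"dx":0,"dy":0,"dz":0.101,"yaw":0,"claw":0.2},{"dx":0,"dy":0,"dz":0.101,"yaw":0,"claw":0.2}]'
cat > g.py <<'E'
from h import *
np.set_printoptions(precision=1,suppress=True)
from f import tray
shift([441.3,61.2,48],8.81)
for c in ['wrist','top','side']:
    s=cam(c); cv2.imwrite(f'pics/{c}5.png',s['image'])
    for n,h in [('scanner_window',45),('label',45),('scanner_center',43)]:
        for r in env.mark_of(c,n)[:1]: print(c,n,round(r['p'],2),r['location'],'tray',tray(at_z(s,[r['location']],h)))
    hsv=cv2.cvtColor(s['image'],cv2.COLOR_BGR2HSV); P=cloud(s,(hsv[...,0]>22)&(hsv[...,0]<33)&(hsv[...,1]>150)); T=tray(P); T=T[(abs(T[:,1])<45)&(T[:,0]<-90)&(T[:,0]>-240)&(T[:,2]>20)&(T[:,2]<100)]
    if len(T): print('  yellow',len(T),np.percentile(T,[3,97],axis=0))
E
python3 g.py | grep -v '^ *top edge\|^w1\|trace'
```

```text
t: 13.78
ee_pos: [440.9, 62.6, 151.4]
eef_rot: [-0.0, 0.997, 0.079, 0.001]
force: [0.0, 0.4, -2.3]
grip_width: 0.386
finger_force: 30.0
t: 14.52
ee_pos: [441.7, 60.6, 50.5]
eef_rot: [0.0, 0.997, 0.077, 0.001]
force: [0.7, -0.7, -1.5]
grip_width: 0.383
finger_force: 30.0
top 83 z [10.9 73.6] y [-40.2  38.3] x [-59.8 -58.4 -55.6]
  mark 0.97 [[-47.2  -6.2  45. ]]
side 36 z [ 6.5 70.1] y [-46.2  33.1] x [-58.7 -57.7 -54.6]
  mark 0.58 [[-52.5  -3.5  45. ]]
d [ 0. -0.  0.] yaw 0.0001 head 8.81 j [ 0.1 -0.3  1.9 -0.   1.5  1.5] ee [441.3  60.9  49.7]
wrist scanner_window 0.78 [318.4, 123.4] tray [[-131.3    0.3   45. ]]
wrist scanner_center 0.83 [320.4, 324.9] tray [[-210.3   -0.5   43. ]]
  yellow 1087 [[-160.1  -22.8   62.7]
 [-132.    21.7   68.5]]
top scanner_window 0.24 [311.5, 211.4] tray [[-50.7   4.7  45. ]]
top label 0.77 [312.3, 211.6] tray [[-51.4   2.9  45. ]]
top scanner_center 0.51 [322.3, 280.7] tray [[-218.3    3.1   43. ]]
side scanner_window 0.62 [312.1, 252.5] tray [[-121.3    4.    45. ]]
side label 0.64 [336.9, 251.4] tray [[-53.9   3.4  45. ]]
side scanner_center 0.83 [280.1, 252.2] tray [[-206.1   16.8   43. ]]
  yellow 225 [[-159.5  -27.6   28.8]
 [-132.9   14.3   67.2]]
```

```bash
python3 -c "
import cv2,numpy as np
a=cv2.imread('pics/wrist5.png');b=cv2.imread('pics/side5.png')[220:380,220:460];b=cv2.resize(b,None,fx=1.6,fy=1.6)
cv2.imwrite('pics/m5.png',np.vstack([cv2.resize(a[:, :],(400,300)),np.pad(b,((0,0),(0,400-b.shape[1]),(0,0)))]))"
```

```text
(no output)
```

View pics/m5.png

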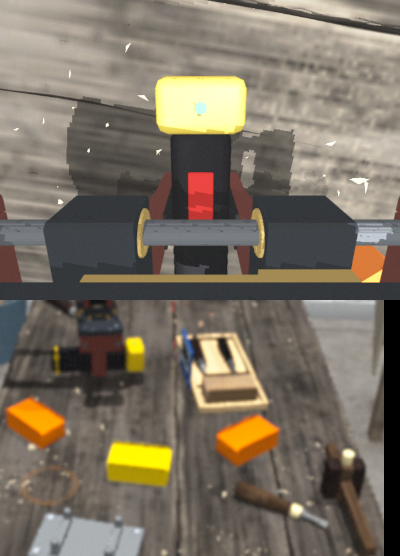

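The wrist view shows the held scanner's head at (200,105), straight ahead. The side view shows it level and facing the blue plate at (185,350), with the rest empty at the bottom. I'll lower it 1.5 mm and hold.

```bash
python3 -m pendant '[{"dx":0,"dy":0,"dz":0.0015,"yaw":0,"claw":0.2},{"dx":0,"dy":0,"dz":0.0015,"yaw":0,"claw":0.2},{"dx":0,"dy":0,"dz":0.0015,"yaw":0,"claw":0.2},{"dx":0,"dy":0,"dz":0.0015,"yaw":0,"claw":0.2},{"dx":0,"dy":0,"dz":0.0015,"yaw":0,"claw":0.2},{"dx":0,"dy":0,"dz":0.0015,"yaw":0,"claw":0.2},{"dx":0,"dy":0,"dz":0.0015,"yaw":0,"claw":0.2},{"dx":0,"dy":0,"dz":0.0015,"yaw":0,"claw":0.2},{"dx":0,"dy":0,"dz":0.0015,"yaw":0,"claw":0.2},{"dx":0,"dy":0,"dz":0.0015,"yaw":0,"claw":0.2},{"dx":0,"dy":0,"dz":0.0015,"yaw":0,"claw":0.2},{"dx":0,"dy":0,"dz":0.0015,"yaw":0,"claw":0.2}]'
python3 - <<'E' | tail -8
from h import *
from f import tray
np.set_printoptions(precision=1,suppress=True)
s=cam('wrist'); uv=np.stack(np.meshgrid(np.arange(640),np.arange(480)),-1).reshape(-1,2); T=tray(at_depth(s,uv,s['range_z'].ravel())); T=T[s['range_z'].ravel()>0]
T=T[(abs(T[:,1])<12)&(T[:,2]>35)&(T[:,2]<80)]
for a,b in [(-225,-190),(-190,-175),(-175,-163),(-157,-145),(-145,-134)]:
    m=(T[:,0]>a)&(T[:,0]<b); print(a,b,m.sum(),np.median(T[m],0) if m.any() else '')
w=T[T[:,0]<-120]; print('front',np.percentile(w[:,0],99)); shift([441.3,61.2,48.2],8.81)
E
```

```text
t: 16.92
ee_pos: [441.0, 60.9, 47.7]
eef_rot: [-0.0, 0.997, 0.077, 0.0]
force: [0.4, -0.3, -2.3]
grip_width: 0.384
finger_force: 30.0
  trace [-3.4 -2.5  5.8] [-114.4  102.5]
-225 -190 3511 [-199.7   -0.    62.1]
-190 -175 2968 [-182.2   -0.    61. ]
-175 -163 2525 [-168.8   -0.    60.6]
-157 -145 3027 [-150.8   -0.    66.7]
-145 -134 3027 [-139.4   -0.    66.5]
front -132.37569436696057
d [ 0. -0. -0.] yaw 0.0001 head 8.81 j [ 0.1 -0.3  1.9  0.   1.5  1.5] ee [441.   60.9  47.6]
```

```bash
python3 -m pendant '[{"dx":0,"dy":0,"dz":0,"yaw":0,"claw":0.2},{"dx":0,"dy":0,"dz":0,"yaw":0,"claw":0.2},{"dx":0,"dy":0,"dz":0,"yaw":0,"claw":0.2},{"dx":0,"dy":0,"dz":0,"yaw":0,"claw":0.2},{"dx":0,"dy":0,"dz":0,"yaw":0,"claw":0.2},{"dx":0,"dy":0,"dz":0,"yaw":0,"claw":0.2},{"dx":0,"dy":0,"dz":0,"yaw":0,"claw":0.2},{"dx":0,"dy":0,"dz":0,"yaw":0,"claw":0.2},{"dx":0,"dy":0,"dz":0,"yaw":0,"claw":0.2},{"dx":0,"dy":0,"dz":0,"yaw":0,"claw":0.2},{"dx":0,"dy":0,"dz":0,"yaw":0,"claw":0.2},{"dx":0,"dy":0,"dz":0,"yaw":0,"claw":0.2}]'
python3 -c "
from h import *
shift([456.5,-306.1,37.1],-8.04)"
```

```text
t: 18.77
ee_pos: [441.0, 60.8, 47.6]
eef_rot: [0.0, 0.997, 0.077, 0.0]
force: [-0.3, -0.3, -2.7]
grip_width: 0.383
finger_force: 30.0
d [-0.0409  0.365   0.0105] yaw 0.2941 head 8.81 j [ 0.06 -0.28  1.94 -0.    1.49  1.48] ee [441.   60.8  47.6]
```

```bash
python3 -m pendant '[{"dx":0,"dy":0,"dz":-0.03,"yaw":0,"claw":0.2},{"dx":0,"dy":0,"dz":-0.07,"yaw":0,"claw":0.2},{"dx":0,"dy":0.03,"dz":-0.102,"yaw":0,"claw":0.2},{"dx":-0.01,"dy":0.08,"dz":-0.102,"yaw":0.05,"claw":0.2},{"dx":-0.016,"dy":0.13,"dz":-0.102,"yaw":0.1,"claw":0.2},{"dx":-0.022,"dy":0.185,"dz":-0.102,"yaw":0.15,"claw":0.2},{"dx":-0.028,"dy":0.24,"dz":-0.102,"yaw":0.2,"claw":0.2},{"dx":-0.034,"dy":0.29,"dz":-0.102,"yaw":0.25,"claw":0.2},{"dx":-0.04,"dy":0.335,"dz":-0.102,"yaw":0.294,"claw":0.2},{"dx":-0.0415,"dy":0.3645,"dz":-0.102,"yaw":0.294,"claw":0.2},{"dx":-0.0415,"dy":0.3645,"dz":-0.102,"yaw":0.294,"claw":0.2},{"dx":-0.0415,"dy":0.3645,"dz":-0.102,"yaw":0.294,"claw":0.2}]' 
python3 -c "
from h import *
import time
env.snapshot('top');env.snapshot('top')
shift([455.8,-305.9,37.1],-8.04)"
```

```text
t: 20.27
ee_pos: [455.8, -305.1, 149.4]
eef_rot: [-0.0, 0.998, -0.07, -0.0]
force: [0.2, 0.0, -2.1]
grip_width: 0.383
finger_force: 30.0
d [0.     0.0012 0.1126] yaw 0.0013 head -7.97 j [-0.65 -0.04  1.54  0.    1.64  1.06] ee [ 456.  -304.7  149.7]
```

```bash
python3 -m pendant '[{"dx":0,"dy":0.001,"dz":0.04,"yaw":0.001,"claw":0.2},{"dx":0,"dy":0.001,"dz":0.075,"yaw":0.001,"claw":0.2},{"dx":0,"dy":0.001,"dz":0.095,"yaw":0.001,"claw":0.2},{"dx":0,"dy":0.001,"dz":0.105,"yaw":0.001,"claw":0.2},{"dx":0,"dy":0.001,"dz":0.111,"yaw":0.001,"claw":0.2},{"dx":0,"dy":0.001,"dz":0.111,"yaw":0.001,"claw":0.2},{"dx":0,"dy":0.001,"dz":0.111,"yaw":0.001,"claw":0.2}]'
```

```text
t: 21.25
ee_pos: [456.2, -307.1, 39.8]
eef_rot: [0.001, 0.998, -0.071, 0.001]
force: [1.2, -0.7, -1.4]
grip_width: 0.387
finger_force: 30.0
```

```bash
python3 -m pendant '[{"dx":0,"dy":0,"dz":0.0015,"yaw":0,"claw":0.2},{"dx":0,"dy":0,"dz":0.0015,"yaw":0,"claw":0.2},{"dx":0,"dy":0,"dz":0.0015,"yaw":0,"claw":0.2}]'
```

```text
t: 21.62
ee_pos: [455.7, -306.7, 37.2]
eef_rot: [0.0, 0.998, -0.071, 0.0]
force: [-0.1, -0.3, -2.6]
grip_width: 0.383
finger_force: 30.0
```

```bash
python3 -m pendant '[{"dx":0,"dy":0,"dz":0.0007,"yaw":0,"claw":0.2},{"dx":0,"dy":0,"dz":0.0007,"yaw":0,"claw":0.2},{"dx":0,"dy":0,"dz":0.0007,"yaw":0,"claw":0.2}]'
```

```text
t: 22.0
ee_pos: [455.7, -306.8, 37.1]
eef_rot: [0.0, 0.998, -0.071, 0.0]
force: [-3.2, 2.9, 4.9]
grip_width: 0.387
finger_force: 30.0
```

```bash
python3 -m pendant '[{"dx":0,"dy":0,"dz":0,"yaw":0,"claw":1},{"dx":0,"dy":0,"dz":0,"yaw":0,"claw":1},{"dx":0,"dy":0,"dz":0,"yaw":0,"claw":1},{"dx":0,"dy":0,"dz":0,"yaw":0,"claw":1},{"dx":0,"dy":0,"dz":-0.03,"yaw":0,"claw":1},{"dx":0,"dy":0,"dz":-0.09,"yaw":0,"claw":1},{"dx":0,"dy":0,"dz":-0.15,"yaw":0,"claw":1},{"dx":0,"dy":0,"dz":-0.21,"yaw":0,"claw":1},{"dx":0,"dy":0,"dz":-0.262,"yaw":0,"claw":1},{"dx":0,"dy":0,"dz":-0.262,"yaw":0,"claw":1},{"dx":0,"dy":0,"dz":-0.262,"yaw":0,"claw":1}]'
python3 e.py; python3 -c "
from h import *
s=cam('wrist');t=cam('top');cv2.imwrite('pics/f.png',np.vstack([cv2.resize(s['image'],(400,300)),cv2.resize(t['image'][120:345,240:540],(400,300))]))"
```

```text
t: 23.38
ee_pos: [455.6, -306.7, 297.5]
eef_rot: [-0.0, 0.998, -0.071, -0.0]
force: [-0.2, 0.0, -0.1]
grip_width: 0.999
finger_force: 0.0
scanner head -8.064239211185669 len 148.76174663686731 mid [ 457.7 -305.9] widths [33.  33.  33.  31.9 32.8 32.6 32.5 32.3 32.3 32.1 32.1 31.9 33.  32.4
 32.7 31.5 32.5 32.1 33.3 32.7 32.3 32.6 30.8 40.7 43.1 43.8 43.8 43.2]
center by length [ 456.7 -305.8]
handle head -8.14611477596992 len 114.51824543042585 mid [ 439.9 -303.3] widths [33.  32.2 33.  32.9 32.7 32.6 32.5 32.6 32.3 32.1 32.1 31.9 32.8 31.7
 32.7 32.  32.2 32.4 32.7 33.2 31.7]
base ((456.9373474121094, -292.8908996582031), (124.09431457519531, 205.97425842285156), 67.28271484375) 2958
rest ((456.396484375, -293.00543212890625), (125.16731262207031, 206.29257202148438), 66.2099609375)
[[ 530.7 -317.3   34. ]]
```

View pics/f.png

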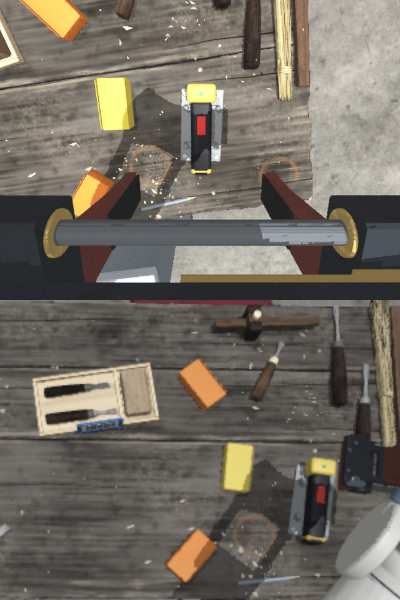

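The scanner is back in its rest at (203,128), within about 0.6 mm of where it was, and the block is in the bay at (138,390). Nothing else has moved and the gripper is clear.

```bash
python3 -c "
from plant import env
print(env.sign_off())"
```

```text
the job is handed in; nothing more can be done
None
```

I laid the block flat in the empty bay, held the scanner still on the label for over two seconds from about 70–72 mm, returned it to its rest the same way round, and handed the job in; sign-off gave no verdict.

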